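# Pack two battery cells under a nested lid pair and lift the outer cover off alone

### The job

Stand the two battery cells upright in the tray, one in each compartment, then pick up the grey lid with the metal cover still nested on it, both as one, and lower them onto the tray until the grey lid is fully seated. So that the inspector can lay a card on the grey lid, lift the metal cover off alone by its bar handle, leaving the grey lid seated, and finish still holding the cover level, about 10 cm above where it sat. Set things down without dropping them, and leave the other things on the bench where they are.

Things in the scene. Friction and masses are not known exactly. Their poses are not given: they have to be found in the camera images.
- tray: Shallow grey plastic tray, fixed to the bench; origin at the centre of its underside, x along its length, z up. Foot plate 110 x 72 mm, 10 mm high (its top is the shoulder); on it a thin-walled box 80 x 41 mm outside, wall tops 30 mm above the bench, split by a 3 mm wall into two compartments 36 x 36 mm inside, side by side along x.
- pocket_1 (a point): Centre of the floor of one compartment (tray x = +19.5 mm), 3 mm above the bench. Either cell may go in either compartment.
- pocket_2 (a point): Centre of the floor of the other compartment (tray x = -19.5 mm).
- tray_shoulder (a point): Centre of the tray at the height of the shoulder (10 mm above the bench), on which the rim of the grey lid sits when seated; axes as the tray.
- cell_1_mid (a point): Centre, half-way up, of a steel battery cell: an upright cylinder of diameter 26 mm, 65 mm tall (the last 2 mm a small button), about 90 g, standing on the bench; z along its axis. In the tray this point is 35.5 mm above the bench and the cell stands out 38 mm above the compartment walls.
- cell_2_mid (a point): The same for the second, identical battery cell.
- inner_lid_grip (a point): Point on the middle axis of the grey lid, 46 mm above its rim, level with its grip blocks; x along the lid, z up. In the middle of each long side stands an upright block 34 mm long in x, 24 to 67 mm above the rim. The blocks' flat outer faces are 65 mm apart in y, 3 mm proud of the metal cover, through notches in it: gripped across y they lift the lid with the cover resting loose on it.
- inner_lid_rim (a point): Centre of the grey lid's lower rim (it stands rim down on the bench). A deep hollow plastic lid, body 90 x 51 mm, 65 mm high, about 160 g; cavity 86 x 47 mm (3 mm play a side on the tray's box), flared 3 mm more a side at the mouth; rim 98 x 59 mm outside. Seated: rim on the tray's shoulder, 10 mm above the bench, lid's x along tray's x, either way round.
- cover_handle (a point): Centre of the bar handle on the metal cover: black bar 44 mm long in x, 12 mm thick in y, 22 mm high, upright on the cover's flat top, which is 11 mm below this point. Nested, this point is 33 mm above inner_lid_grip; the tops of the grip blocks are 1 mm below the cover's flat top.
- cover_rim (a point): Centre of the lower edge of the metal cover: a pale, bare aluminium cap 99 x 59 mm, 18 mm high without its bar, about 120 g, nested over the top 15 mm of the grey lid with 2 mm play, resting loose on the lid's top.
- tape: Roll of masking tape, 96 mm diameter, 24 mm high, lying on the bench; bystander.
- lens_case: Round white lens case, 47 mm diameter, 17 mm high; bystander.
- pliers: Pliers 153 x 50 x 13 mm lying on the bench; bystander.
- marker: Black marker pen 128 x 15 x 15 mm lying on the bench; bystander.
There are look-alikes about, which are no part of the job. Leave any green or purple look-alike of the part that bears cell_1_mid alone.

How it is judged:
By the outcome, as a careful person would: the job done as asked, in the order asked, and still so for the second after the job is handed in, while the arm keeps its last pose, push and grip.
It also fails if it takes over 72 s, if anything falls off the work surface, if the arm or the gripper's body presses on something with over 40 N, if the wrist force passes 120 N, or if a joint passes its speed limit or range.

### The arm

A 6-joint arm with a two-finger parallel gripper is mounted at the origin on a cart in front of the work surface, level with it; the furniture and walls round the work are solid. World frame = base frame: x ahead of the robot, y to its left, z up, the work surface at z = 0. Lengths are in m, angles in rad, forces in N, time in s.
With the tool pointing down it reaches from about 0.3 to 0.775 m from the base axis. Payload 14.6 kg.
Tool frame: the origin (TCP) lies at the very end of the fingers, on their centre line; the grasp point (between the pads) lies 19 mm behind it (bot.grip_point_offset is the distance from the TCP to the grasp point, in m); z points along the fingers, y is the line along which they close (so a half turn about z gives the same grasp; the last joint's range is limited). The gripper opens to 85 mm and grips with 20 to 120 N. Pads are 22 mm wide; open, the fingers measure 114 mm over their backs; the gripper's body (76 mm by 85 mm) begins 54 mm behind the grasp point. The pads swing forward as they close: fully open they stand 13 mm farther back than shut.
Start: joints at [1.225, 0.3, 1.521, -0, 1.321, -0.067], TCP at [0.151, 0.529, 0.231] pointing down, gripper open.
Joint ranges: [-3.03, 3.03], [-0.79, 2.21], [0.23, 2.52], [-1.04, 4.18], [0, 3.07], [-2.55, 2.55]. Speed limits (rad/s): [2.22, 2.22, 2.57, 3.14, 3.14, 3.14].

### API

Orientations are given as a rotation vector (axis times angle).
In Python, from plant import bot, effector, snapshot, calibration, boxes_of gives the robot as it stands. Calls block until the motion is done:
- bot.reach(position, orientation): joint-space move of the TCP to a pose.
- bot.movel(position, orientation=None, rate=0.15): straight line of the TCP; orientation=None keeps the orientation; rate is the mean speed in m/s.
- bot.goto_joints(angles): joint-space move.
- effector.set_gripper(opening, newtons=None): opening from 0.0 (shut) to 1.0 (fully open); newtons is the grip in N (None keeps the last); returns when the fingers have stopped.
- bot.sleep(seconds).
- bot.solve_ik(position, orientation): joint angles nearest the present ones, or None.
- bot.get_obs(): the state.
- snapshot(name): name is "side" or "top" or "wrist"; returns (picture, depth): 420x560x3 uint8, red, green, blue; 420x560 float32, m along the optical axis (not along the pixel's ray), 0 where there is no reading.
- calibration(name): a dict with "fx", "fy", "cx", "cy" (pixels), "D" ([k1, k2, p1, p2, k3] as OpenCV has them; the pictures are not rectified), "xyz" and "rotation" of the camera in the world. Camera axes: x right, y up, looking along -z (the intrinsics and any distortion apply to the point x, -y, -z); pixel columns grow to the right and rows downward; lengths in m; the calibration is good to about 2 mm. A picture is of the moment at which its call begins: read the wrist's pose just before it. calibration takes no time and is no camera call; for the wrist camera it gives the pose at the moment of the call.
A pose or a line that the arm cannot do raises bot.PlanningError and nothing moves.
- bot.finish_job(): hands the job in; it is judged then, once.
Trained networks look in the newest picture that a camera, given by its name, has taken for a name from the list of things; names that differ only in an ending like _2 or _b are one class to them, and where a whole thing is asked for, a point or a joint stands for the part that bears it (a point fixed in the world has none). Each returns a list of dicts, best first, with "confidence" (0 to 1); they miss things now and then, are a little off and sometimes report something else, mostly with a low value. They report only what shows in the picture. A call takes as long as a camera call. They do not tell look-alikes from the thing itself.
- boxes_of(camera, target): "location" ([x, y, z] in m, in world coordinates, good to about 4 mm: the middle of the surface that is visible of it).
The state is a dict: "time": time; "joints": joint angles; "dq": joint speeds; "tau": joint torques, N m; "tcp_pos": TCP position; "ee_rot": TCP orientation; "force": force on the tool from outside, world axes, zero at the start; "moment": the same for the moment, N m; "finger_gap": opening from 0.0 (shut) to 1.0 (fully open); "finger_force": force on a finger pad.
Only numpy, scipy, OpenCV 4.12 (cv2) and the standard library are available. Lean on these libraries where they do the work, as an engineer would, in place of code of your own. Each camera call takes 0.05 s, during which the arm holds its last target. There are 200 camera calls.

## Working session

There is one attempt and no reset: what is moved stays moved. The work goes in short steps, each a Python script; the robot and the scene stay as the last script left them, time stands still between calls to the robot, and variables do not carry over. Pictures are saved under pics/ and viewed, at most 10 in all, crops included, and the job is handed in when it is done.

```bash
ls; mkdir -p pics; python3 - <<'E'
from plant import bot, effector, snapshot, calibration, boxes_of
import cv2,numpy as np
for c in ("top","side"):
    p,d=snapshot(c); cv2.imwrite(f"pics/{c}0.png",p[:,:,::-1]); np.savez(f"{c}0.npz",p=p,d=d)
    k=calibration(c); print(c,{a:np.round(v,3).tolist() for a,v in k.items()})
    for t in ("tray","cell_1_mid","inner_lid_rim","cover_handle","cover_rim"):
        print(t,[(np.round(b["location"],3).tolist(),round(b["confidence"],2)) for b in boxes_of(c,t)])
o=bot.get_obs(); print(o["time"],o["ee_rot"],o["tcp_pos"],bot.grip_point_offset)
E
```

```text
pics
top {'fx': 515.324, 'fy': 515.324, 'cx': 281.018, 'cy': 209.182, 'D': [-0.181, 0.0, 0.0, 0.0, 0.0], 'xyz': [0.518, 0.016, 1.153], 'rotation': [0.05, -0.027, -1.569]}
tray [([0.563, 0.066, 0.011], 0.82)]
cell_1_mid [([0.649, 0.307, 0.061], 0.66), ([0.592, 0.298, 0.065], 0.59), ([0.54, 0.257, 0.064], 0.49)]
inner_lid_rim [([0.52, -0.17, 0.06], 0.5)]
cover_handle [([0.511, -0.198, 0.069], 0.93), ([0.566, 0.061, 0.008], 0.29)]
cover_rim [([0.515, -0.198, 0.075], 0.86)]
side {'fx': 486.84, 'fy': 486.84, 'cx': 266.774, 'cy': 207.062, 'D': [-0.114, 0.0, 0.0, 0.0, 0.0], 'xyz': [1.374, 0.3, 0.789], 'rotation': [0.607, 0.853, 1.79]}
tray [([0.571, 0.065, 0.01], 0.61)]
cell_1_mid [([0.551, 0.263, 0.041], 0.67), ([0.602, 0.303, 0.051], 0.61), ([0.392, -0.056, 0.01], 0.49)]
inner_lid_rim [([0.544, -0.175, 0.026], 0.68), ([0.767, 0.006, 0.024], 0.62)]
cover_handle [([0.54, -0.196, 0.069], 0.71), ([0.541, -0.179, 0.024], 0.32)]
cover_rim [([0.539, -0.196, 0.064], 0.66), ([0.579, 0.067, 0.004], 0.51)]
0.6 [-4.36502051e-01 -3.11110049e+00 -3.59388164e-05] [0.15135333 0.52874947 0.23128469] 0.0187
```

View pics/top0.png

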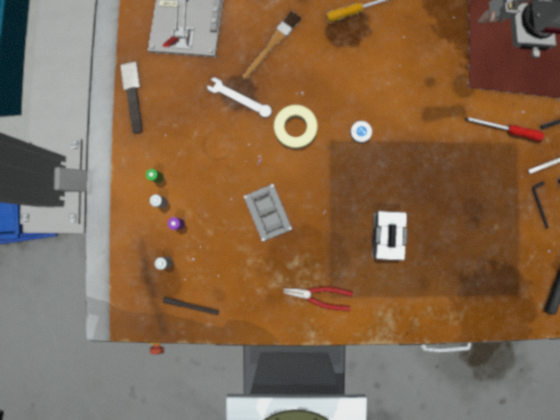

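View pics/side0.png

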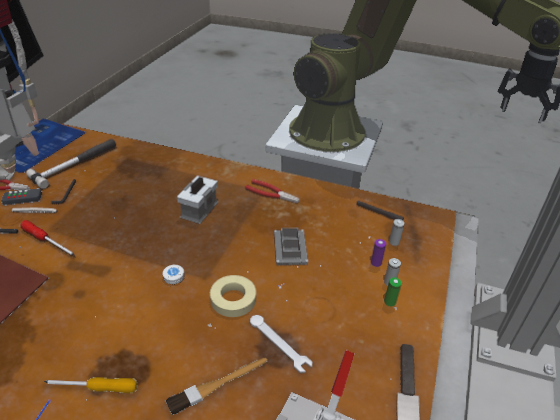

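The top picture shows the grey cells at px (156,201) and (162,263), with green at (152,175) and purple at (176,224). The tilted tray is at (268,213) and the lid and cover at (390,236). The side picture agrees. Next I measure with depth.

```bash
cat > h.py <<'E'
from plant import bot, effector, snapshot, calibration, boxes_of
import cv2,numpy as np
from scipy.spatial.transform import Rotation as R
def cloud(p,d,k):
    K=np.array([[k["fx"],0,k["cx"]],[0,k["fy"],k["cy"]],[0,0,1]])
    v,u=np.mgrid[:d.shape[0],:d.shape[1]]
    n=cv2.undistortPoints(np.stack([u,v],-1).reshape(-1,1,2).astype(np.float64),K,np.array(k["D"])).reshape(d.shape+(2,))
    c=np.stack([n[...,0]*d,-n[...,1]*d,-d],-1)
    w=c@R.from_rotvec(k["rotation"]).as_matrix().T+k["xyz"]
    w[d<=0]=np.nan
    return w
def near(w,xy,r,z0,z1):
    return (np.hypot(w[...,0]-xy[0],w[...,1]-xy[1])<r)&(w[...,2]>z0)&(w[...,2]<z1)
def rect(pts):
    (c,s,a)=cv2.minAreaRect((pts[:,:2]*1000).astype(np.float32))
    if s[0]<s[1]: s=s[::-1]; a+=90
    a=(a+90)%180-90
    return np.array(c)/1000,s,a   # a: yaw (deg) of long axis
def down(yaw):  # tool z down, tool y (closing line) perpendicular to direction yaw (tool x along yaw)
    c,s=np.cos(yaw),np.sin(yaw)
    return R.from_matrix(np.array([[c,s,0],[s,-c,0],[0,0,-1]])).as_rotvec()
def look(name,tag):
    k=calibration(name); p,d=snapshot(name); cv2.imwrite(f"pics/{tag}.png",p[:,:,::-1]); 
    return p,d,cloud(p,d,k)
E
python3 - <<'E'
from h import *
z=np.load("top0.npz"); w=cloud(z["p"],z["d"],calibration("top"))
for n,(u,v) in dict(A=(156,201),B=(162,263),G=(152,175),P=(176,224),tray=(268,213),lid=(390,236)).items():
    c=w[v,u]; print(n,np.round(c,3))
    r,z0,z1=(.03,.05,.08) if n in "ABGP" else (.075,.005,.05) if n=="tray" else (.075,.068,.12)
    m=near(w,c,r,z0,z1); q=w[m]
    print("  ",len(q),np.round(np.median(q,0),4),rect(q))
q=w[near(w,w[236,390],.06,.082,.12)];print("handle",len(q),np.median(q,0),rect(q))
print(np.nanmedian(w[150:180,240:260,2]))
q=w[near(w,w[213,268],.06,.022,.04)];print("traytop",rect(q),np.median(q[:,2]))
o=bot.get_obs();k=calibration("wrist")
T=R.from_rotvec(o["ee_rot"]).inv();print("cam in tool",T.apply(np.array(k["xyz"])-o["tcp_pos"]),(T*R.from_rotvec(k["rotation"])).as_matrix().round(2),k["fx"],k["cx"],k["cy"])
E
```

```text
A [0.588 0.301 0.064]
   129 [0.5902 0.3015 0.0615] (array([0.58964136, 0.30245624]), (25.970903396606445, 24.07880401611328), 89.07562255859375)
B [0.456 0.286 0.065]
   128 [0.4555 0.2898 0.0614] (array([0.45481958, 0.29071326]), (25.43581199645996, 25.274627685546875), -23.905120849609375)
G [0.644 0.311 0.065]
   125 [0.6467 0.3129 0.0616] (array([0.64683447, 0.31369565]), (25.645137786865234, 25.327781677246094), 65.90029907226562)
P [0.539 0.256 0.065]
   116 [0.5403 0.2618 0.0613] (array([0.54054687, 0.26267236]), (24.630447387695312, 23.467609405517578), 36.718788146972656)
tray [0.565 0.062 0.014]
   1075 [0.5652 0.062  0.0094] (array([0.56941052, 0.07089995]), (121.86286163330078, 84.74284362792969), 22.693218231201172)
lid [ 0.514 -0.196  0.08 ]
   500 [ 0.5142 -0.1982  0.0695] (array([ 0.51544397, -0.20108105]), (97.35874938964844, 62.72346115112305), -3.0670394897460938)
handle 97 [ 0.51639361 -0.20025712  0.08905807] (array([ 0.51538055, -0.20056454]), (39.61945343017578, 9.548892974853516), -1.21466064453125)
-0.0014179777001885885
traytop (array([0.56633075, 0.06269194]), (79.72604370117188, 40.75341796875), 22.910930633544922) 0.02825734938760538
cam in tool [ 0.06734768 -0.00057122 -0.14258647] [[ 0.    0.96  0.26]
 [ 1.   -0.    0.  ]
 [ 0.    0.26 -0.96]] 373.8774876915504 278.6760096185188 208.4877659767292
```

```bash
python3 - <<'E'
from h import *
def q6(xy,yaw,z=.2):
    q=bot.solve_ik([*xy,z],down(yaw)); return None if q is None else np.round(q,2)
for xy in [(.52,.295),(.59,.302),(.455,.29),(.566,.063)]:
    for y in (23,203): print(xy,y,q6(xy,np.radians(y)))
for y in (-2,178): print('lid',y,q6((.5155,-.2005),np.radians(y)))
yaw=np.radians(203)
t=bot.get_obs()["time"]
bot.reach([.53,.285,.22],down(yaw)); p,d,w=look("wrist","w1")
for n,c in dict(A=(.59,.302),B=(.455,.29),P=(.54,.262)).items():
    m=near(w,c,.03,.055,.08); q=w[m]; print(n,len(q),rect(q)[:2],np.median(q,0)); 
    print("   col",np.median(p[m],0))
bot.reach([.566,.063,.2],down(yaw)); p,d,w=look("wrist","w2")
q=w[near(w,(.566,.063),.06,.022,.04)];print("traytop",len(q),rect(q),np.median(q[:,2]))
q=w[near(w,(.566,.063),.075,.005,.04)];print("tray",len(q),rect(q))
o=bot.get_obs();print(o["time"]-t,o["time"],o["tcp_pos"])
E
```

```text
(0.52, 0.295) 23 [ 0.45  0.43  1.42 -0.    1.29  1.62]
(0.52, 0.295) 203 [ 0.45  0.43  1.42  0.    1.29 -1.52]
(0.59, 0.302) 23 [ 0.42  0.58  1.2  -0.    1.37  1.59]
(0.59, 0.302) 203 [ 0.42  0.58  1.2   0.    1.37 -1.55]
(0.455, 0.29) 23 [ 0.5   0.3   1.59 -0.    1.25  1.67]
(0.455, 0.29) 203 [ 0.5   0.3   1.59  0.    1.25 -1.47]
(0.566, 0.063) 23 [ 0.05  0.37  1.5  -0.    1.27  1.22]
(0.566, 0.063) 203 [ 0.05  0.37  1.5  -0.    1.27 -1.93]
lid -2 [-0.44  0.33  1.55 -0.    1.26  1.17]
lid 178 [-0.44  0.33  1.55  0.    1.26 -1.97]
A 703 (array([0.59045569, 0.30421622]), (25.631824493408203, 24.489700317382812)) [0.58919377 0.30372059 0.06297606]
   col [200. 208. 209.]
B 901 (array([0.45555203, 0.29181464]), (25.406084060668945, 25.167583465576172)) [0.45545868 0.29157915 0.06299966]
   col [148. 155. 156.]
P 781 (array([0.5413822 , 0.26392691]), (25.531770706176758, 25.046485900878906)) [0.54056879 0.26386332 0.06304754]
   col [162.  95. 197.]
traytop 1142 (array([0.567258  , 0.06435402]), (79.37725830078125, 40.89808654785156), 22.755937576293945) 0.02951954775931015
tray 6698 (array([0.56744983, 0.06438265]), (109.70462799072266, 72.33042907714844), 22.842731475830078)
2.65 3.25 [0.5660248  0.06449809 0.20020726]
```

```bash
cat >> h.py <<'E'
TR=np.array([.5673,.0644]); TY=np.radians(22.8); U=np.array([np.cos(TY),np.sin(TY)])
def touch(xy,z,ori,zmin,step=.0007,lim=4):
    bot.sleep(.15)
    f0=bot.get_obs()["force"][2]
    while z>zmin:
        z-=step; bot.movel([*xy,z],ori,rate=.03); f=bot.get_obs()["force"][2]
        if abs(f-f0)>lim: break
    print("touch z",round(z,4),"df",round(f-f0,1)); return z
def cell(c,pocket,yaw=np.radians(203)):
    o=down(yaw); zp=.034
    bot.reach([*c,.11],o) ; effector.set_gripper(.6,40)
    bot.movel([*c,zp],o,rate=.15); effector.set_gripper(0,40)
    g=bot.get_obs(); print("gap",g["finger_gap"],g["finger_force"])
    bot.movel([*c,.14],o,rate=.25)
    d=down(TY+np.pi); t=TR+pocket*U
    bot.reach([*t,.14],d); bot.movel([*t,zp+.007],d,rate=.15)
    touch(t,zp+.007,d,zp+.002)
    effector.set_gripper(.55); bot.movel([*t,.15],d,rate=.25)
    print("t",bot.get_obs()["time"])
E
python3 - <<'E'
from h import *
bot.reach([.57,.28,.16],down(np.radians(203)))
effector.set_gripper(.6,40)
cell((.590,.304),.0195)
p,d,w=look("wrist","w3")
q=w[near(w,TR+.0195*U,.03,.058,.075)];print(len(q),rect(q)[:2],TR+.0195*U,np.median(q,0))
E
```

```text
gap 0.27425230424093405 39.03569161891937
touch z 0.0375 df 11.0
t 10.8083
1298 (array([0.58603491, 0.07216772]), (25.841514587402344, 24.890125274658203)) [0.58527633 0.07195655] [0.58467171 0.07154948 0.0660174 ]
```

View pics/w3.png

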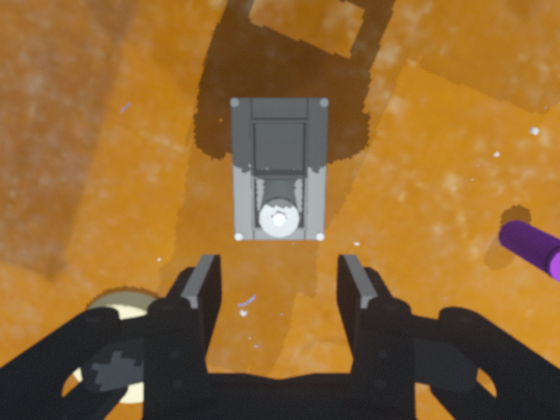

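Cell A stands in its compartment, with its top at px (279,218) and a height of 66 mm, as it should be. Now the second cell, then a look at the lid.

```bash
python3 - <<'E'
from h import *
bot.reach([.47,.27,.16],down(np.radians(203)))
cell((.4555,.2917),-.0195)
p,d,w=look("wrist","w4")
for s in (1,-1):
    q=w[near(w,TR+s*.0195*U,.018,.058,.075)];print(len(q),rect(q)[:2],TR+s*.0195*U,np.median(q,0))
effector.set_gripper(1.0)
bot.reach([.5155,-.2,.22],down(np.radians(178))); p,d,w=look("wrist","w5")
c=(.5155,-.2)
q=w[near(w,c,.075,.070,.1)];print("cover+handle",len(q),rect(q),np.median(q[:,2]))
q=w[near(w,c,.04,.083,.12)];print("handle",len(q),rect(q),np.median(q[:,2]))
q=w[near(w,c,.075,.064,.075)];print("top",len(q),rect(q),np.median(q[:,2]))
o=bot.get_obs();print(o["time"],o["tcp_pos"],o["finger_gap"])
E
```

```text
gap 0.27568076147256665 39.04257595539093
touch z 0.0375 df 7.8
t 18.0833
1215 (array([0.58567505, 0.0720153 ]), (25.31266212463379, 25.31210708618164)) [0.58527633 0.07195655] [0.58406904 0.07145201 0.0659938 ]
1301 (array([0.5485697 , 0.05685187]), (25.422866821289062, 25.123905181884766)) [0.54932367 0.05684345] [0.54771705 0.05643542 0.06603499]
cover+handle 977 (array([ 0.5145863 , -0.19713052]), (93.43296813964844, 48.2940788269043), 0.14913876354694366) 0.08964543961270799
handle 890 (array([ 0.51596521, -0.20025542]), (43.708370208740234, 11.43756103515625), -2.2163925170898438) 0.08974672092615818
top 7971 (array([ 0.51639728, -0.20032516]), (99.42622375488281, 64.53325653076172), -3.0889511108398438) 0.06795987038678264
19.6917 [ 0.51579877 -0.19873162  0.21952455] 1.0034649614295383
```

View pics/w5.png

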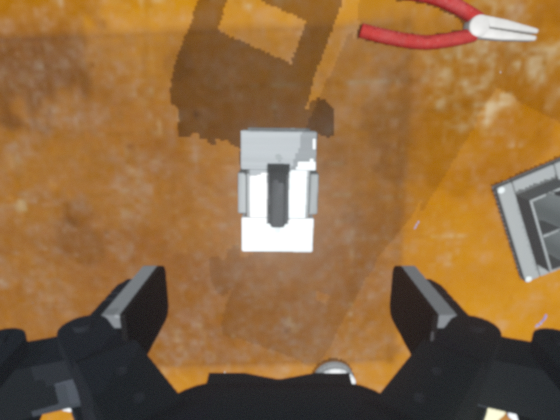

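View pics/w4.png

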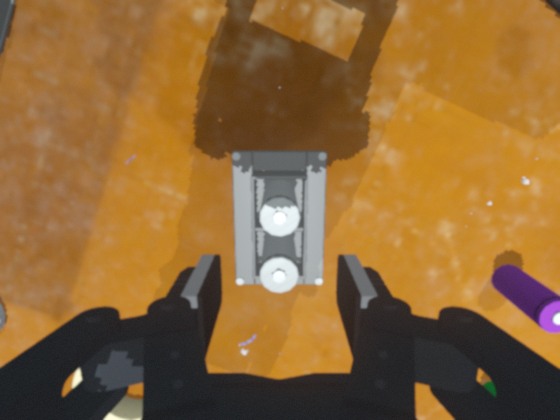

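Both cells stand properly in the tray. The lid centre is at (0.516,-0.200), yaw about -3°, with the handle top at 90 mm as expected for a nested cover. Now I grip the blocks.

```bash
python3 - <<'E'
from h import *
c=np.array([.5163,-.2003]); y=np.radians(177.2); o=down(y); zp=.025
bot.reach([*c,.13],o); bot.movel([*c,zp],o,rate=.1)
g=bot.get_obs(); print("f before",g["force"])
effector.set_gripper(.5,70); g=bot.get_obs(); print("gap",g["finger_gap"],g["finger_force"],g["force"])
bot.movel([*c,zp+.03],o,rate=.08); bot.sleep(.2); g=bot.get_obs(); print("lifted",g["finger_gap"],g["force"],g["moment"])
p,d,w=look("top","t1")
q=w[near(w,c,.075,.09,.11)];print("top",len(q),np.median(q[:,2]),rect(q))
q=w[near(w,c,.05,.112,.14)];print("handle",len(q),np.median(q[:,2]),rect(q))
print(g["time"])
E
```

```text
f before [-0.13350626  1.03039979  0.23047931]
gap 0.7568965877549564 77.857346534729 [-0.33159399  0.41269697  6.10166937]
lifted 0.751897098694125 [ 0.39422981  0.69426817 -3.07720907] [-0.04142009 -0.00242013 -0.02153264]
top 84 0.09547434969744495 (array([ 0.53917957, -0.17078448]), (63.80818557739258, 27.39923858642578), -42.03996658325195)
handle 29 0.11905162074051479 (array([ 0.5198432 , -0.16205362]), (26.98422622680664, 8.935798645019531), -10.115875244140625)
22.3917
```

The gap of 64 mm and the 3 N weight match the lid with the cover on it. Next I carry it to the tray and lower it.

```bash
python3 - <<'E'
from h import *
c=np.array([.5163,-.2003]); o=down(np.radians(177.2)); d=down(TY+np.pi); zp=.025
bot.movel([*c,.14],o,rate=.15)
bot.reach([*TR,.14],d); bot.sleep(.2); f0=bot.get_obs()["force"]
bot.movel([*TR,zp+.045],d,rate=.1)
z=zp+.045
while z>zp+.0135:
    z-=.004; bot.movel([*TR,z],d,rate=.06); f=bot.get_obs()["force"]-f0
    if abs(f[2])>8 or np.hypot(f[0],f[1])>8: print("contact",z,f); break
else:
    print("f",f); z=touch(TR,z,d,zp+.0085,step=.0008,lim=4)
g=bot.get_obs(); print(z,zp+.01,g["force"]-f0,g["moment"],g["time"])
E
```

```text
f [-0.55969286 -0.23865606 -0.4154984 ]
touch z 0.0356 df 4.4
0.03559999999999997 0.035 [-1.17777775 -0.48532177  3.9764609 ] [-0.00670027  0.14331059  0.05266402] 28.1583
```

```bash
python3 - <<'E'
from h import *
d=down(TY+np.pi)
bot.movel([*TR,.0348],d,rate=.03); print(bot.get_obs()["force"])
effector.set_gripper(1.0); bot.movel([*TR,.20],d,rate=.15)
p,dd,w=look("wrist","w6")
q=w[near(w,TR,.04,.092,.12)];print("handle",len(q),rect(q),np.median(q[:,2]))
m=near(w,TR,.075,.070,.088); q=w[m];print("top",len(q),rect(q),np.median(q[:,2]))
A=np.c_[q[:,:2]-TR,np.ones(len(q))];print("plane",np.linalg.lstsq(A,q[:,2],rcond=None)[0])
k=look("side","s6"); print(bot.get_obs()["time"])
cv2.imwrite("pics/s6c.png",cv2.resize(k[0][180:300,220:360,::-1],(700,600),interpolation=cv2.INTER_CUBIC))
E
```

```text
[-6.95264386 -0.78989693 11.96329171]
handle 1127 (array([0.56668103, 0.06425137]), (43.568241119384766, 11.780115127563477), 22.46855354309082) 0.09982440474271673
top 9853 (array([0.5671377 , 0.06404413]), (99.26858520507812, 65.1974105834961), 22.831724166870117) 0.07793887904215141
plane [0.00102584 0.00081304 0.07781939]
30.1083
```

View pics/s6c.png

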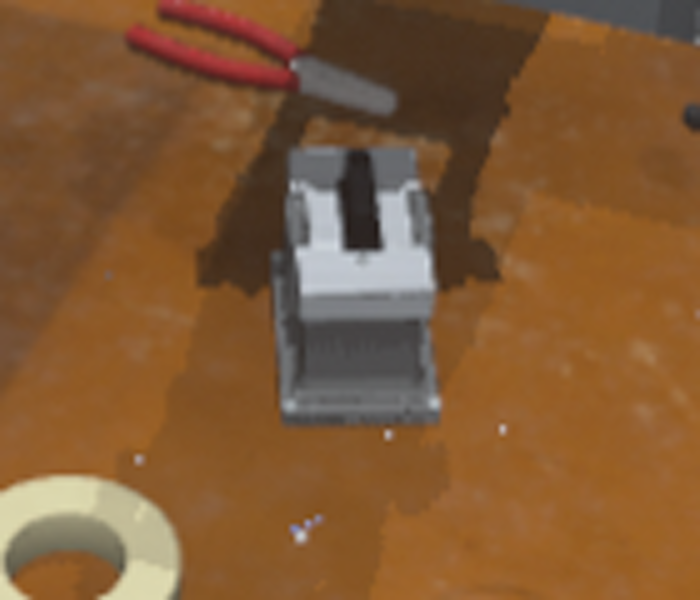

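View pics/w6.png

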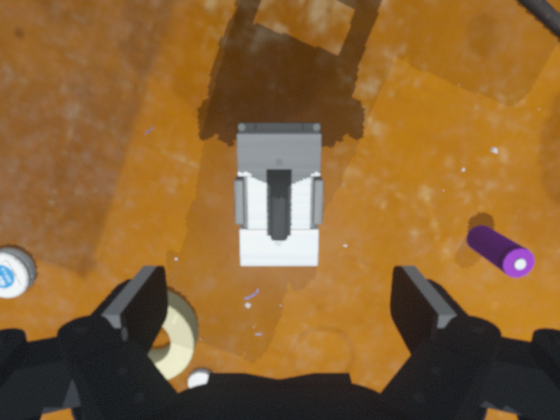

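The lid is seated: the flat top is at 78 mm, the handle top at 100 mm, and it is level and centred. Now I lift off the cover by its bar.

```bash
python3 - <<'E'
from h import *
d=down(TY+np.pi); c=np.array([.5667,.0642])
effector.set_gripper(.4,40); bot.movel([*c,.13],d,rate=.15); bot.movel([*c,.0815],d,rate=.08)
f0=bot.get_obs()["force"]; effector.set_gripper(0,50); g=bot.get_obs(); print("gap",g["finger_gap"],g["finger_force"],g["force"]-f0)
bot.movel([*c,.0865],d,rate=.02); bot.movel([*c,.1115],d,rate=.05); bot.movel([*c,.1815],d,rate=.1); bot.sleep(.3)
g=bot.get_obs(); print(g["finger_gap"],g["force"]-f0,g["tcp_pos"],g["time"])
k=look("side","s7"); w=k[2]
q=w[near(w,TR,.07,.06,.09)];print("lid top",len(q),np.median(q[:,2]),np.percentile(q[:,2],[10,90]))
q=w[near(w,TR,.07,.17,.185)];print("cover top",len(q),np.median(q[:,2]))
A=np.c_[q[:,:2]-TR,np.ones(len(q))];print("plane",np.linalg.lstsq(A,q[:,2],rcond=None)[0])
cv2.imwrite("pics/s7c.png",cv2.resize(k[0][120:300,200:380,::-1],(600,600),interpolation=cv2.INTER_CUBIC))
E
```

```text
gap 0.12501579129465204 50.724032521247864 [-0.71309781 -0.56576373  5.30960189]
0.12420559759429102 [-0.157676   -1.58329148 -1.62124485] [0.56660777 0.06418917 0.1811375 ] 34.5583
lid top 805 0.0746981927372472 [0.06785018 0.07653898]
cover top 532 0.17680591234880838
plane [-0.01882997 -0.00294511  0.17706788]
```

View pics/s7c.png

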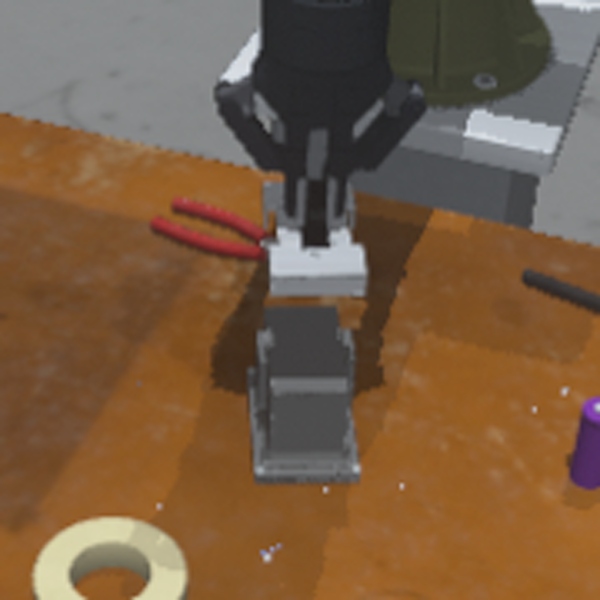

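The cover is held level, within about 1°, 10 cm up. The grey lid stays seated with its top at 75 mm, and the bystanders near the tray have not moved.

```bash
python3 -c "
from plant import bot
print(bot.finish_job())"
```

```text
the job is handed in; nothing more can be done
None
```

I handed the job in at about 35 s: both cells stand in the tray, the grey lid is seated over them, and the arm is holding the metal cover level about 10 cm above where it sat.

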